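# Charge the grinding jar with balls

## Robot

A 6-joint arm with a two-finger parallel gripper is mounted at the origin on the work surface. World frame = base frame: x ahead of the robot, y to its left, z up, the work surface at z = 0. Lengths are in m, angles in rad, forces in N, time in s.
With the tool pointing down it reaches from about 0.275 to 0.75 m from the base axis. Payload 10.2 kg.
Tool frame: the origin (TCP) lies midway between the tips of the shut fingers; the grasp point (between the pads) lies 19 mm behind it; x points along the fingers, y is the direction in which the jaws open and shut, and the axes are right-handed (so a half turn about x gives the same grasp; the last joint's range is limited). The gripper opens to 88 mm and grips with 3 to 60 N. Pads are 18 mm wide; open, the fingers measure 123 mm over their backs; the gripper's body (75 mm by 187 mm) begins 45 mm behind the grasp point.
Start: joints at [1.063, 0.313, 1.498, -0, 1.331, -0.223], TCP at [0.148, 0.504, 0.239] pointing down, gripper open.
Joint ranges: [-2.94, 2.94], [-0.97, 2.17], [0.19, 2.56], [-1.23, 4.37], [0.02, 3.11], [-2.88, 2.88]. Speed limits (rad/s): [2.39, 2.39, 3.01, 3.14, 3.14, 3.14].

## Interface

Orientations are given as a 3x3 rotation matrix whose columns are the frame's x, y, z axes.
In Python, from rig import ctrl gives the robot as it stands.
- The arm moves only by the tool step_arm, never from a script. Its argument "motion" is a list of rows, each a list of 2 entries, a list of its own where there are three numbers: the shift along the tool's x, y, z in m, then the turn, a rotation vector about the tool's x, y, z in rad. A call has 1 to 20 rows; each row shifts and turns the commanded pose from where the row before left it, along the tool's axes as they then stand; what a row does not reach is not made up. A row lasts 1/8 s, in which the tool goes at most 62.5 mm and 10.7 degrees, less where a joint would pass 70% of its speed; a pose out of reach is approached as far as the arm can. A call is refused whole if a number of a shift passes 0.0625 or a number of a turn 0.188, either way. A call with a gripper value outside its range is refused whole. "hand" is the finger opening in m, from 0 to 0.0881, set as the call begins (left out, the last holds). The fingers move at their own pace and stop on an object; the grip force is fixed at half the most. Time passes only in rows, so rows that do not move let the fingers close. It gives the time, the measured TCP pose, the force and the opening at its end, in the units of the state.
- ctrl.observe(): the state, without advancing time (a new reading comes with each control period).
- ctrl.get_image(name): name is "side" or "top"; returns (picture, depth): 384x512x3 uint8, red, green, blue; 384x512 float32, m along the optical axis (not along the pixel's ray), 0 where there is no reading.
- ctrl.calibration(name): a dict with "mtx" (3x3 intrinsics, pixels), "k1" (the pictures are not rectified: a ray, as slopes to the right and down, at radius r is drawn at 1 + k1 r^2 times it, then the intrinsics apply), "eye" and "attitude" of the camera in the world. Camera axes: x right, y down, z forward; pixel columns grow to the right and rows downward; lengths in m; the calibration is good to about 2 mm. A picture is of the moment at which its call begins. calibration takes no time and is no camera call.
- ctrl.sign_off(): hands the job in, once; it reports no verdict.
The state is a dict: "t": time; "joint_positions": joint angles; "joint_vel": joint speeds; "joint_torque": joint torques, N m; "ee_pos": TCP position; "tool_rot": TCP orientation; "force": force on the tool from outside, world axes, zero at the start; "wrist_torque": the same for the moment, N m; "grip_width": finger opening in m.
Only numpy, scipy, OpenCV 4.12 (cv2) and the standard library are available. Lean on these libraries where they do the work, as an engineer would, in place of code of your own. Each camera call takes 0.05 s, during which the arm holds its last target. There are 200 camera calls.

## Task

Get the wide steel grinding jar ready for a sample: take its lid off and lay it flat, knob up, in the middle of the rubber mat, then use the hand scoop to scoop at least three of the four ceramic balls from the tray and tip them into the jar. Do not touch the balls with the fingers or spill any outside the jar and the tray (a ball left over stays in the tray), and leave the jar and the other things on the bench standing where they are. Finish by setting the scoop down, flat on its bottom, on the bench.

Things in the scene. Friction and masses are not known exactly. Their poses are not given: they have to be found in the camera images.
- tray: Shallow aluminium tray, fixed. Flat floor 160 (x) x 70 (y) mm, its upper side 3 mm above the bench; end walls slope outward and up at 45 degrees, side walls at 60, to a flat rim 25 mm above the bench (mouth 204 x 95 mm, 220 x 111 over the rim). Origin under its centre at bench height, x along its length. The balls start in its +x half; the -x half is empty.
- jar: Open round steel grinding jar, the wide low one: 100 mm outside diameter, 90 mm inside, 55 mm tall, inner floor at 6 mm, standing loose on the bench, 0.9 kg. Origin at the centre of its underside, z up.
- lid: Steel lid on the jar, 0.18 kg: disc 104 mm wide, 6 mm thick; below it a centring plug 80 mm wide, 5 mm deep, loose in the mouth; on top an upright round knob 24 mm wide, from 11 to 35 mm above the origin. Origin at the centre of the plug's underside, z up; at the start 50 mm above the jar's origin.
- scoop: Aluminium scoop with upright handle, 0.12 kg. Bottom plate 80 x 66 x 1.2 mm, origin at the centre of its underside, x to the open front lip (x = +40). Inside, the pan is 62 wide, from the back wall (x = -16, 31 high) to the lip; side walls 23 high, from the back to x = +20. Handle behind the back wall: grey plastic, 24 (x) by 16 (y) mm, centred at x = -29, top 82 above the underside.
- scoop_grip (a point): Point inside the scoop's handle at scoop (-29, 0, 65) mm, 17 mm below the handle's top, where to grip across its 16 mm (along scoop y).
- scoop_lip (a point): Middle of the scoop's front lip, at scoop (40, 0, 0) mm.
- mat: Square flat grey rubber mat, 120 x 120 x 4 mm, fixed on the bench. Origin at the centre of its underside.
- beaker: Bystander: narrow glass beaker, 60 mm in diameter and 75 mm tall. Origin at the centre of its underside.
- dropper: Bystander: small white bottle, 34 mm in diameter and about 75 mm tall. Origin at the centre of its underside.
- timer: Bystander: white round dial timer lying flat, 70 mm in diameter, 42 mm tall. Origin at the centre of its underside.
- slidebox: Bystander: flat slide box 47 (x) x 87 (y) x 31 mm. Origin at the centre of its underside.
- pen: Bystander: marker pen lying along its x, 142 mm long and 12 mm thick. Origin near its middle, on its underside.
- ball0_center (a point): Centre of one of the four white ceramic grinding balls, all alike, 22 mm in diameter, 22 g; they roll.
- ball1_center (a point): Centre of one of the four white ceramic grinding balls, all alike, 22 mm in diameter, 22 g; they roll.
- ball2_center (a point): Centre of one of the four white ceramic grinding balls, all alike, 22 mm in diameter, 22 g; they roll.
- ball3_center (a point): Centre of one of the four white ceramic grinding balls, all alike, 22 mm in diameter, 22 g; they roll.
Things that resemble listed ones, but are neither listed nor needed, are in the scene too. What is shaped like the scoop but turquoise is not meant.

How it is judged:
On the way, in this order (a step that is already met when the one before it is completed fails the run):
1. the jar's lid lies on the mat, knob up (horizontal distance between lid and mat below 0.05 m and angle between lid's own z axis and vertical below 0.12 rad and height (world z) of lid below 0.01 m and linear speed of lid below 0.03 m/s), for 0.2 s.
2. at least three balls are in the jar ((((horizontal distance between ball0_center and jar below 0.045 m and z of ball0_center in the frame of jar between 0 and 0.055 m) and (horizontal distance between ball1_center and jar below 0.045 m and z of ball1_center in the frame of jar between 0 and 0.055 m) and ((horizontal distance between ball2_center and jar below 0.045 m and z of ball2_center in the frame of jar between 0 and 0.055 m) or (horizontal distance between ball3_center and jar below 0.045 m and z of ball3_center in the frame of jar between 0 and 0.055 m))) or ((horizontal distance between ball2_center and jar below 0.045 m and z of ball2_center in the frame of jar between 0 and 0.055 m) and (horizontal distance between ball3_center and jar below 0.045 m and z of ball3_center in the frame of jar between 0 and 0.055 m) and ((horizontal distance between ball0_center and jar below 0.045 m and z of ball0_center in the frame of jar between 0 and 0.055 m) or (horizontal distance between ball1_center and jar below 0.045 m and z of ball1_center in the frame of jar between 0 and 0.055 m))))), for 0.2 s.
At the end, for the whole second after the job is handed in: Lid flat and still on the mat, knob up (within 50 mm of its centre, tilt under 0.12 rad). Three or more balls in the jar, every other ball in jar or tray, all still. Jar upright on the bench (tilt under 0.1 rad). Scoop still, flat on its bottom on the bench (under 8 mm up, tilt under 0.12 rad) (all of step 1 and (((horizontal distance between ball0_center and jar below 0.045 m and z of ball0_center in the frame of jar between 0 and 0.055 m) and (horizontal distance between ball1_center and jar below 0.045 m and z of ball1_center in the frame of jar between 0 and 0.055 m) and ((horizontal distance between ball2_center and jar below 0.045 m and z of ball2_center in the frame of jar between 0 and 0.055 m) or (horizontal distance between ball3_center and jar below 0.045 m and z of ball3_center in the frame of jar between 0 and 0.055 m))) or ((horizontal distance between ball2_center and jar below 0.045 m and z of ball2_center in the frame of jar between 0 and 0.055 m) and (horizontal distance between ball3_center and jar below 0.045 m and z of ball3_center in the frame of jar between 0 and 0.055 m) and ((horizontal distance between ball0_center and jar below 0.045 m and z of ball0_center in the frame of jar between 0 and 0.055 m) or (horizontal distance between ball1_center and jar below 0.045 m and z of ball1_center in the frame of jar between 0 and 0.055 m)))) and angle between jar's own z axis and vertical below 0.1 rad and height (world z) of jar below 0.006 m and height (world z) of scoop below 0.008 m and angle between scoop's own z axis and vertical below 0.12 rad and linear speed of scoop below 0.03 m/s and ((horizontal distance between ball0_center and jar below 0.045 m and z of ball0_center in the frame of jar between 0 and 0.055 m) or (x of ball0_center in the frame of tray between -0.102 and 0.102 m and y of ball0_center in the frame of tray between -0.047 and 0.047 m and z of ball0_center in the frame of tray below 0.03 m)) and ((horizontal distance between ball1_center and jar below 0.045 m and z of ball1_center in the frame of jar between 0 and 0.055 m) or (x of ball1_center in the frame of tray between -0.102 and 0.102 m and y of ball1_center in the frame of tray between -0.047 and 0.047 m and z of ball1_center in the frame of tray below 0.03 m)) and ((horizontal distance between ball2_center and jar below 0.045 m and z of ball2_center in the frame of jar between 0 and 0.055 m) or (x of ball2_center in the frame of tray between -0.102 and 0.102 m and y of ball2_center in the frame of tray between -0.047 and 0.047 m and z of ball2_center in the frame of tray below 0.03 m)) and ((horizontal distance between ball3_center and jar below 0.045 m and z of ball3_center in the frame of jar between 0 and 0.055 m) or (x of ball3_center in the frame of tray between -0.102 and 0.102 m and y of ball3_center in the frame of tray between -0.047 and 0.047 m and z of ball3_center in the frame of tray below 0.03 m)) and linear speed of each of ball0, ball1, ball2, ball3 below 0.05 m/s); the robot touches nothing.
It fails at once if the fingers touch a ball (contact force between the fingers and ball0 above 0.3 N or contact force between the fingers and ball1 above 0.3 N or contact force between the fingers and ball2 above 0.3 N or contact force between the fingers and ball3 above 0.3 N).
It fails at once if the jar is shifted by more than 40 mm or tipped by more than 0.3 rad (distance of jar from where it was at the start of the episode above 0.04 m or angle between jar's own z axis and vertical above 0.3 rad).
It fails at once if a bystander is moved by more than 40 mm (distance of any of beaker, dropper, timer, slidebox, pen from where it was at the start of the episode above 0.04 m).
It fails at once if the beaker or the small bottle is tipped by more than 0.5 rad (angle between any of beaker, dropper's own z axis and vertical above 0.5 rad).
It also fails if it takes over 72 s, if anything falls off the work surface, if the arm or the gripper's body presses on something with over 40 N, if the wrist force passes 120 N, or if a joint passes its speed limit or range.

## Working session

There is one attempt and no reset: what is moved stays moved. The work goes in short steps, Python scripts to look and compute and a tool call to move; the robot and the scene stay as the last step left them, time stands still between calls to the robot, and variables do not carry over. Pictures are saved under pics/ and viewed, about 8 in all and at most 12, crops included, and the job is handed in when it is done.

Besides the shell and the picture viewer there is one more tool, called after "Request:" as name(argument=value, ...), one argument or row to a line, values as JSON. step_arm: Moves the arm, as the interface text tells. Its arguments: {"type":"object","properties":{"motion":{"type":"array"},"hand":{"type":"number"}},"required":["motion"]}

```bash
ls; mkdir -p pics
cat > h.py <<'E'
import numpy as np, cv2
from rig import ctrl
def grab(n):
    im,d=ctrl.get_image(n); np.savez(f'/tmp/{n}.npz',im=im,d=d); return im,d
def world(n,u,v,d=None,z=None):
    c=ctrl.calibration(n); K=np.array(c["mtx"]); k1=c["k1"]
    dx,dy=(u-K[0,2])/K[0,0],(v-K[1,2])/K[1,1]; x,y=dx,dy
    for _ in range(20):
        s=1+k1*(x*x+y*y); x,y=dx/s,dy/s
    r=np.array(c["attitude"])@np.array([x,y,1.]); e=np.array(c["eye"])
    if z is not None: d=(z-e[2])/r[2]
    return e+d*r
def proj(n,p):
    c=ctrl.calibration(n); K=np.array(c["mtx"])
    q=np.array(c["attitude"]).T@(np.array(p)-np.array(c["eye"])); x,y=q[:2]/q[2]; s=1+c["k1"]*(x*x+y*y)
    return K[0,0]*x*s+K[0,2],K[1,1]*y*s+K[1,2]
E
python3 - <<'E'
from h import *
for n in("top","side"):
    im,d=grab(n); cv2.imwrite(f'pics/{n}0.png',cv2.resize(im[:,:,::-1],(800,600))); c=ctrl.calibration(n); print(n,c)
print(ctrl.observe())
E
```

```text
pics
top {'mtx': array([[378.47044031,   0.        , 252.79481141],
       [  0.        , 378.47044031, 192.603095  ],
       [  0.        ,   0.        ,   1.        ]]), 'k1': -0.05667903041032549, 'eye': array([ 0.25291325, -0.01335739,  1.27519788]), 'attitude': array([[ 0.14685753, -0.96840571,  0.20155211],
       [-0.98915501, -0.1442471 ,  0.02766108],
       [ 0.00228616, -0.20342852, -0.97908713]])}
side {'mtx': array([[362.53851604,   0.        , 254.89539426],
       [  0.        , 362.53851604, 196.33981896],
       [  0.        ,   0.        ,   1.        ]]), 'k1': -0.010456401439434186, 'eye': array([0.49062898, 0.69150902, 0.75316672]), 'attitude': array([[-0.99941126,  0.03337075, -0.00797051],
       [ 0.02887243,  0.69252814, -0.72081285],
       [-0.01853426, -0.7206186 , -0.69308391]])}
{'t': 0.1, 'joint_positions': array([ 1.06261693e+00,  3.13356174e-01,  1.49834196e+00,  2.62694525e-05,
        1.33099085e+00, -2.23378466e-01]), 'joint_vel': array([-0.00014784,  0.00072912, -0.00187005,  0.00049961,  0.00049298,
       -0.000361  ]), 'joint_torque': array([ 4.15067960e-03, -4.02811790e+01, -2.52649355e+01,  6.96877716e-02,
        3.42117366e-02, -6.31826742e-05]), 'ee_pos': array([0.14739615, 0.50366334, 0.23824489]), 'tool_rot': array([[-5.55752959e-04,  2.80972116e-01,  9.59715771e-01],
       [-9.45371034e-04,  9.59715343e-01, -2.80972538e-01],
       [-9.99999399e-01, -1.06343881e-03, -2.67741742e-04]]), 'force': array([-0.35450494, -0.61657608,  0.16208885]), 'wrist_torque': array([ 0.03731441, -0.04973058,  0.03856752]), 'grip_width': 0.08809051175844194}
```

View pics/top0.png

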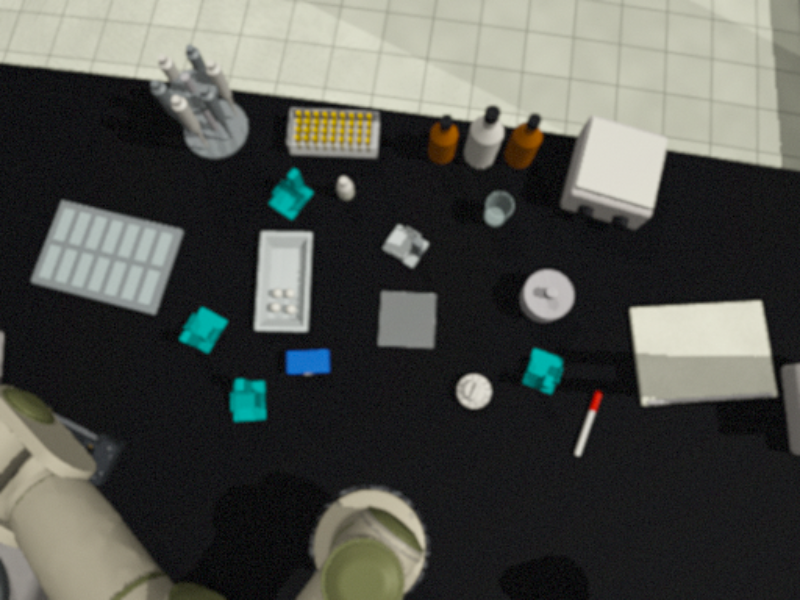

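View pics/side0.png

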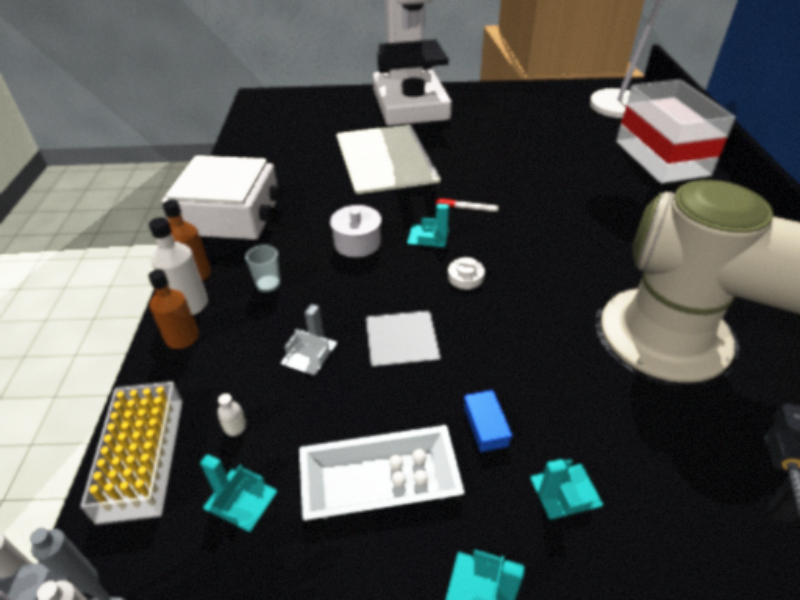

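The top view (800x600 px) shows the lidded jar at (547,295), mat (407,320) and tray (283,280), with the balls at its near end around (283,300).
- **Scoop:** the metal one with a grey handle is at (405,245). The look-alikes at (291,195), (204,329), (248,400) and (543,370) are all turquoise, so they are not meant.
- **Jar:** the only knobbed steel pot is at (547,295). The object at (474,391) is the timer.

Next I'll check enlarged crops and take measurements.

Run:
```python
from h import *
t=np.load('/tmp/top.npz')['im']; s=np.load('/tmp/side.npz')['im']
def crop(im,x0,y0,w,h,W,H): 
    return cv2.resize(im[y0:y0+h,x0:x0+w,::-1],(W,H),interpolation=cv2.INTER_CUBIC)
# each 400x300 : 
A=crop(t,235,135,50,37,400,296); B=crop(s,170,190,60,45,400,296)
C=crop(t,150,140,100,74,400,296); D=crop(t,320,160,60,45,400,296)
cv2.imwrite('pics/crop1.png',np.vstack([np.hstack([A,B]),np.hstack([C,D])]))
```

```text
(no output)
```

View pics/crop1.png

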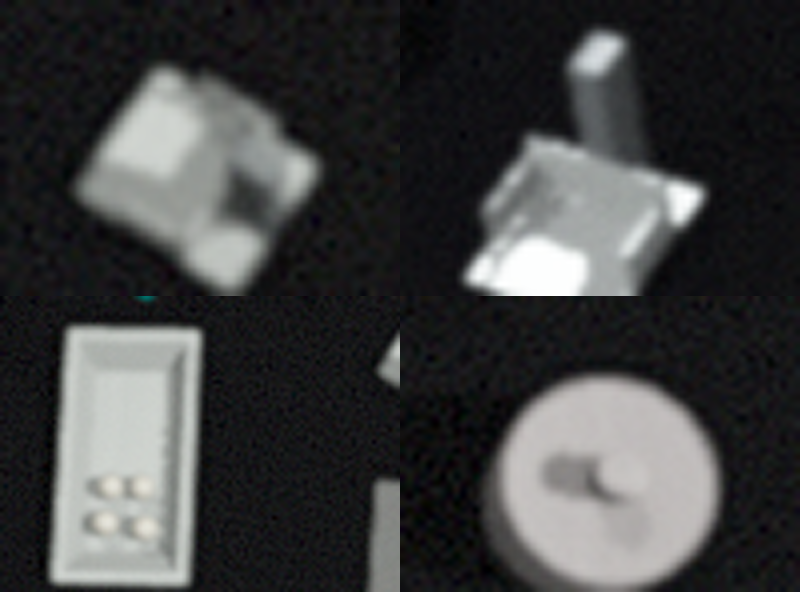

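The crop confirms the grey-handled scoop. Its handle top is at about (600,52) in the side crop, and the pan opens toward the side camera (+y). The four balls sit in the tray's near half at (110,487), (145,486), (105,523) and (147,526). The jar lid's knob is at about (622,470).

Run:
```python
from h import *
np.set_printoptions(precision=4,suppress=True)
T=lambda u,v,z,o: world('top',o[0]+u*o[2],o[1]+v*o[2],z=z)
a=(235,135,.125); c=(150,140,.25); j=(320,160,.15)
print('scoop corners top');
for n,p in dict(L=(75,190),T=(160,65),R=(320,165),B=(235,290)).items(): print(n,T(*p,.001,a))
print('side handle top',world('side',200,197.9,z=.082))
print('side lipL',world('side',179.75,232.6,z=.001),'backR',world('side',215.75,218.9,z=.001))
print('balls'); 
for p in [(110,191),(145,190),(105,227),(147,230)]: print(T(*p,.014,c))
print('tray rim');
for p in [(67,32),(203,33),(188,288),(50,286)]: print(T(*p,.025,c))
print('mat');
for p in [(379,291),(437,292),(435,349),(377,347)]: print(world('top',p[0]*.64,p[1]*.64,z=.004))
print('knob',T(222,174,.085,j),'disc',T(210,185,.061,j))
# depth-based
for n in('top','side'):
    f=np.load(f'/tmp/{n}.npz'); im,d=f['im'],f['d']
    H,W=d.shape; vv,uu=np.mgrid[:H,:W]
    P=np.array([world(n,u,v,d=d[v,u]) for v,u in zip(vv.ravel(),uu.ravel())])
    ok=d.ravel()>0; np.save(f'/tmp/P{n}.npy',P)
    def near(x,y,r,z0,z1):
        m=ok&(np.hypot(P[:,0]-x,P[:,1]-y)<r)&(P[:,2]>z0)&(P[:,2]<z1); q=P[m]; return m.sum(),(q.mean(0),np.ptp(q,0)) if m.sum() else 0
    print(n,'floor z',np.median(P[ok&(abs(P[:,0]-.4)<.05)&(abs(P[:,1]-.0)<.1)][:,2]))
    sc=T(198,178,.001,a); print('handle',near(sc[0],sc[1],.08,.06,.1)); k=T(222,174,.085,j); print('knob',near(k[0],k[1],.05,.075,.1),'disc',near(k[0],k[1],.08,.055,.068))
```

```text
scoop corners top
L [0.6308 0.0696 0.001 ]
T [0.6932 0.0412 0.001 ]
R [ 0.6579 -0.035   0.001 ]
B [ 0.5962 -0.0061  0.001 ]
side handle top [ 0.6296 -0.0076  0.082 ]
side lipL [0.6908 0.0419 0.001 ] backR [ 0.5949 -0.0043  0.001 ]
balls
[0.4914 0.2794 0.014 ]
[0.4967 0.2498 0.014 ]
[0.4599 0.2777 0.014 ]
[0.4627 0.2418 0.014 ]
tray rim
[0.6227 0.3405 0.025 ]
[0.6389 0.2233 0.025 ]
[0.4173 0.1967 0.025 ]
[0.4018 0.3115 0.025 ]
mat
[0.5315 0.0607 0.004 ]
[ 0.5481 -0.066   0.004 ]
[ 0.4224 -0.0785  0.004 ]
[0.4083 0.0461 0.004 ]
knob [ 0.5672 -0.2985  0.085 ] disc [ 0.567  -0.2989  0.061 ]Traceback (most recent call last):
  File "<stdin>", line 20, in <module>
  File "h.py", line 6, in world
    c=ctrl.calibration(n); K=np.array(c["mtx"]); k1=c["k1"]
ValueError: time passes only in moves, steps and waits
```

The measurements agree between the two cameras and with the given sizes:
- **Jar:** (0.567, -0.299)
- **Mat centre:** (0.478, -0.009)
- **Tray centre:** (0.520, 0.268), with its +x at a yaw of about 187°
- **Scoop grip:** (0.632, -0.009), with the lip pointing at a yaw of about 65°

I'll go above the knob now.

Request:
step_arm(
  motion=[
    [[0, -0.0362, 0.0349], [0, 0, 0]],
    [[0, -0.0362, 0.0349], [0, 0, 0]],
    [[0, -0.0362, 0.0349], [0, 0, 0]],
    [[0, -0.0362, 0.0349], [0, 0, 0]],
    [[0, -0.0362, 0.0349], [0, 0, 0]],
    [[0, -0.0362, 0.0349], [0, 0, 0]],
    [[0, -0.0362, 0.0349], [0, 0, 0]],
    [[0, -0.0362, 0.0349], [0, 0, 0]],
    [[0, -0.0362, 0.0349], [0, 0, 0]],
    [[0, -0.0362, 0.0349], [0, 0, 0]],
    [[0, -0.0362, 0.0349], [0, 0, 0]],
    [[0, -0.0362, 0.0349], [0, 0, 0]],
    [[0, -0.0362, 0.0349], [0, 0, 0]],
    [[0, -0.0362, 0.0349], [0, 0, 0]],
    [[0, -0.0362, 0.0349], [0, 0, 0]],
    [[0, -0.0362, 0.0349], [0, 0, 0]],
    [[0, -0.0362, 0.0349], [0, 0, 0]],
    [[0, -0.0362, 0.0349], [0, 0, 0]],
    [[0, 0, 0], [0, 0, 0]],
  ],
  hand=0.06,
)

```text
t: 2.48
ee_pos: [0.5675, -0.3004, 0.2366]
tool_rot: [[-0.002, 0.283, 0.959], [0.001, 0.959, -0.283], [-1.0, 0.001, -0.002]]
force: [-0.2, 0.1, -0.5]
grip_width: 0.0604
```

Request:
step_arm(
  motion=[
    [[0.04, 0.001, 0], [0, 0, 0]],
    [[0.04, 0, 0], [0, 0, 0]],
    [[0.04, 0, 0], [0, 0, 0]],
    [[0.03, 0, 0], [0, 0, 0]],
    [[0.015, 0, 0], [0, 0, 0]],
    [[0.006, 0, 0], [0, 0, 0]],
    [[0, 0, 0], [0, 0, 0]],
    [[0, 0, 0], [0, 0, 0]],
  ],
)

```text
t: 3.48
ee_pos: [0.568, -0.2973, 0.0689]
tool_rot: [[0.001, 0.281, 0.96], [-0.001, 0.96, -0.281], [-1.0, -0.001, 0.002]]
force: [-0.2, 0.6, -0.8]
grip_width: 0.0598
```

Request:
step_arm(
  motion=[
    [[0, 0, 0], [0, 0, 0]],
    [[0, 0, 0], [0, 0, 0]],
    [[0, 0, 0], [0, 0, 0]],
    [[0, 0, 0], [0, 0, 0]],
    [[0, 0, 0], [0, 0, 0]],
  ],
  hand=0.0,
)

```text
t: 4.1
ee_pos: [0.5676, -0.2971, 0.0677]
tool_rot: [[-0.0, 0.281, 0.96], [-0.0, 0.96, -0.281], [-1.0, -0.0, 0.0]]
force: [-0.2, 0.1, 0.6]
grip_width: 0.0232
```

Request:
step_arm(
  motion=[
    [[-0.03, 0, 0], [0, 0, 0]],
    [[-0.05, 0, 0], [0, 0, 0]],
    [[0, 0.03, -0.02], [0, 0, 0]],
    [[0, 0.03, -0.02], [0, 0, 0]],
    [[0, 0.035, -0.023], [0, 0, 0]],
    [[0, 0.035, -0.023], [0, 0, 0]],
    [[0, 0.035, -0.023], [0, 0, 0]],
    [[0, 0.035, -0.023], [0, 0, 0]],
    [[0, 0.03, -0.02], [0, 0, 0]],
    [[0, 0.0213, -0.015], [0, 0, 0]],
    [[0.03, 0, 0], [0, 0, 0]],
    [[0.04, 0, 0], [0, 0, 0]],
    [[0.03, 0, 0], [0, 0, 0]],
    [[0.015, 0, 0], [0, 0, 0]],
    [[0, 0, 0], [0, 0, 0]],
    [[0, 0, 0], [0, 0, 0]],
  ],
)

```text
t: 6.1
ee_pos: [0.4786, -0.0091, 0.0337]
tool_rot: [[0.002, 0.281, 0.96], [-0.0, 0.96, -0.281], [-1.0, 0.0, 0.002]]
force: [-0.0, 0.2, -1.5]
grip_width: 0.0228
```

Request:
step_arm(
  motion=[
    [[0.006, 0, 0], [0, 0, 0]],
    [[0.004, 0, 0], [0, 0, 0]],
    [[0.002, 0, 0], [0, 0, 0]],
    [[0, 0, 0], [0, 0, 0]],
  ],
)

```text
t: 6.6
ee_pos: [0.478, -0.0089, 0.0216]
tool_rot: [[-0.0, 0.281, 0.96], [-0.0, 0.96, -0.281], [-1.0, -0.0, -0.0]]
force: [-5.6, 0.3, 13.1]
grip_width: 0.0235
```

Request:
step_arm(
  motion=[
    [[0, 0, 0], [0, 0, 0]],
    [[0, 0, 0], [0, 0, 0]],
    [[-0.02, 0, 0], [0, 0, 0]],
    [[-0.05, 0, 0], [0, 0, 0]],
    [[-0.06, 0, 0], [0.1723, 0, 0]],
    [[-0.02, 0, 0], [0.1723, 0, 0]],
    [[0, 0, 0], [0.1723, 0, 0]],
    [[0, 0, 0], [0.1723, 0, 0]],
    [[0, 0, 0], [0.1723, 0, 0]],
    [[0, 0, 0], [0.1723, 0, 0]],
    [[0, 0, 0], [0.1723, 0, 0]],
    [[0, 0, 0], [0.1723, 0, 0]],
    [[0, 0, 0], [0.1723, 0, 0]],
    [[0, 0, 0], [0.1723, 0, 0]],
    [[0, 0.035, -0.0163], [0, 0, 0]],
    [[0, 0.035, -0.0163], [0, 0, 0]],
    [[0, 0.035, -0.0163], [0, 0, 0]],
    [[0, 0.035, -0.0163], [0, 0, 0]],
    [[0, 0, 0], [0, 0, 0]],
  ],
  hand=0.06,
)

```text
t: 8.98
ee_pos: [0.6335, -0.0091, 0.1695]
tool_rot: [[-0.001, 0.906, -0.423], [0.0, -0.423, -0.906], [-1.0, -0.001, 0.0]]
force: [0.0, -0.0, -0.9]
grip_width: 0.06
```

Run:
```python
from h import *
im,d=grab('side'); np.savez('/tmp/k0.npz',**{k:ctrl.observe()[k] for k in('joint_positions','ee_pos','tool_rot')})
cv2.imwrite('pics/s1.png',cv2.resize(im[130:330,150:400,::-1],(750,600),interpolation=cv2.INTER_CUBIC))
o=ctrl.observe();print(o['joint_positions'],o['ee_pos'],o['grip_width'])
```

```text
[-1.99265129e-01  6.05181191e-01  1.23834527e+00 -5.90427845e-05
  1.29937462e+00  2.37522280e-01] [ 0.63239089 -0.00907485  0.16974736] 0.0599693888896188
```

View pics/s1.png

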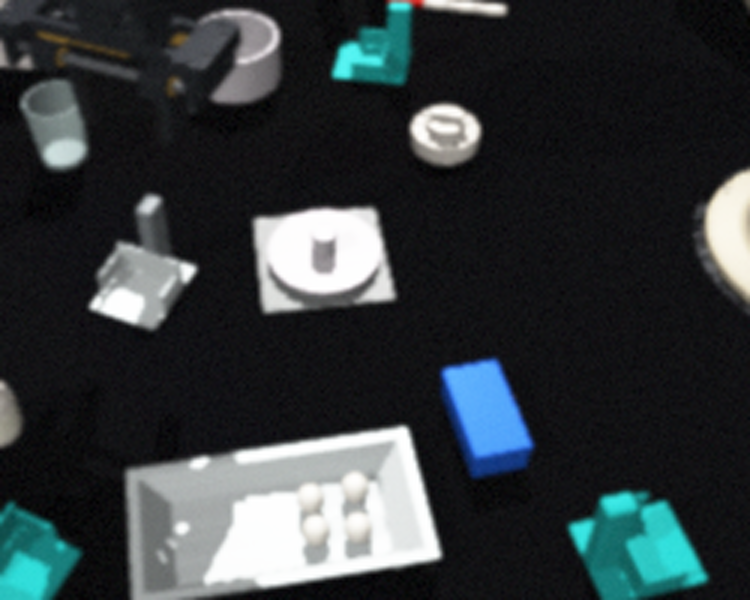

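The lid lies flat on the mat at (323,255) with the knob up, and the jar is open. The balls are unmoved at about (335,510), and the scoop handle at (150,220) stands free. Next I'll descend on the scoop.

Request:
step_arm(
  motion=[
    [[0.04, -0.001, 0], [0, 0, 0]],
    [[0.04, 0, 0], [0, 0, 0]],
    [[0.03, 0, 0], [0, 0, 0]],
    [[0.0125, 0, 0], [0, 0, 0]],
    [[0, 0, 0], [0, 0, 0]],
    [[0, 0, 0], [0, 0, 0]],
  ],
)

```text
t: 9.78
ee_pos: [0.6321, -0.0088, 0.0498]
tool_rot: [[0.002, 0.906, -0.423], [-0.0, -0.423, -0.906], [-1.0, 0.002, -0.001]]
force: [-0.4, 0.8, 0.3]
grip_width: 0.0598
```

Request:
step_arm(
  motion=[
    [[0, 0, 0], [0, 0, 0]],
    [[0, 0, 0], [0, 0, 0]],
    [[0, 0, 0], [0, 0, 0]],
    [[0, 0, 0], [0, 0, 0]],
    [[0, 0, 0], [0, 0, 0]],
  ],
  hand=0.0,
)

```text
t: 10.4
ee_pos: [0.6314, -0.0087, 0.0481]
tool_rot: [[-0.0, 0.906, -0.423], [0.0, -0.423, -0.906], [-1.0, -0.0, 0.0]]
force: [-0.3, -0.5, 0.5]
grip_width: 0.0159
```

Run:
```python
from h import *
t,_=grab('top'); s,_=grab('side')
A=cv2.resize(t[130:175,225:285,::-1],(400,300),interpolation=cv2.INTER_CUBIC);B=cv2.resize(s[180:240,160:240,::-1],(400,300),interpolation=cv2.INTER_CUBIC)
cv2.imwrite('pics/s2.png',np.hstack([A,B]))
print(ctrl.observe()['ee_pos'],ctrl.observe()['joint_positions'])
```

```text
[ 0.63140089 -0.00868359  0.04815054] [-1.98972239e-01  7.35902321e-01  1.35257537e+00 -3.86858605e-05
  1.05339657e+00  2.37964095e-01]
```

View pics/s2.png

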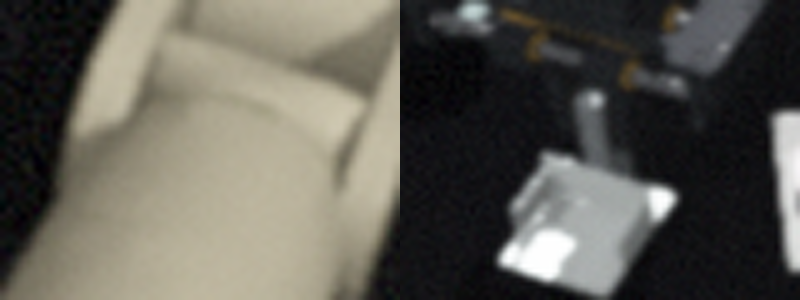

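Gripped: opening 15.9 mm on the 16 mm handle, with the scoop still flat and the lip 70 mm ahead of the TCP. Next I'll refine the tray pose from both cameras.

Run:
```python
from h import *
np.set_printoptions(precision=4,suppress=True)
for n,(x0,y0,x1,y1) in dict(top=(155,135,207,220),side=(180,262,310,340)).items():
    im=np.load(f'/tmp/{n}.npz')['im'].astype(int); g=im.min(2); m=np.zeros(g.shape,np.uint8); m[y0:y1,x0:x1]=(g[y0:y1,x0:x1]>75)*255
    m=cv2.morphologyEx(m,cv2.MORPH_CLOSE,np.ones((5,5)))
    cs,_=cv2.findContours(m,0,1); c=max(cs,key=cv2.contourArea); c=cv2.convexHull(c)
    w=np.array([world(n,*p[0],z=.025)[:2] for p in c],np.float32)*1000
    print(n,cv2.boundingRect(c),cv2.minAreaRect(w))
```

```text
top (155, 148, 52, 72) ((507.372802734375, 270.2203369140625), (251.15579223632812, 174.35726928710938), 9.852263450622559)
side (192, 272, 106, 61) ((519.4970703125, 267.34356689453125), (224.71621704101562, 119.05113220214844), 7.454473495483398)
```

Request:
step_arm(
  motion=[
    [[-0.04, 0, 0], [0, 0, 0]],
    [[-0.06, 0, 0], [-0.178, 0, 0]],
    [[0, 0, 0], [-0.178, 0, 0]],
    [[0, 0, 0], [-0.178, 0, 0]],
    [[0, 0, 0], [-0.178, 0, 0]],
    [[0, 0, 0], [-0.178, 0, 0]],
    [[0, 0, 0], [-0.178, 0, 0]],
    [[0, 0, 0], [-0.178, 0, 0]],
    [[0, 0, 0], [-0.178, 0, 0]],
    [[0, 0, 0], [-0.178, 0, 0]],
    [[0, 0, 0], [-0.178, 0, 0]],
    [[0, 0, 0], [-0.178, 0, 0]],
    [[0, 0, 0], [-0.178, 0, 0]],
    [[0, 0.048, -0.0014], [0, 0, 0]],
    [[0, 0.048, -0.0014], [0, 0, 0]],
    [[0, 0.048, -0.0014], [0, 0, 0]],
    [[0, 0.048, -0.0014], [0, 0, 0]],
    [[0, 0.048, -0.0014], [0, 0, 0]],
    [[0, 0.048, -0.0014], [0, 0, 0]],
  ],
)

```text
t: 12.88
ee_pos: [0.5859, 0.2774, 0.1481]
tool_rot: [[-0.0, -0.128, 0.992], [-0.0, 0.992, 0.128], [-1.0, -0.0, -0.0]]
force: [0.3, 0.0, -1.9]
grip_width: 0.0158
```

Request:
step_arm(
  motion=[
    [[0, 0, 0], [0, 0, 0]],
    [[0, 0, 0], [0, 0, 0]],
    [[0, 0, 0], [0, 0, 0]],
  ],
)

```text
t: 13.25
ee_pos: [0.5867, 0.2747, 0.1482]
tool_rot: [[-0.0, -0.126, 0.992], [-0.0, 0.992, 0.126], [-1.0, -0.0, -0.0]]
force: [-0.4, 0.1, -2.2]
grip_width: 0.0156
```

Run:
```python
from h import *
s,_=grab('side'); o=ctrl.observe(); R=o['tool_rot'];p=o['ee_pos']
print(p,np.round(R,4).tolist(),o['joint_positions'],o['grip_width'])
# expected scoop lip corners
a=np.radians(7.3); ax=np.array([np.cos(a),np.sin(a),0]); n=np.array([-ax[1],ax[0],0]); c=np.array([.520,.2677,0])
print('tray frame TCP',-(p-c)@ax,-(p-c)@n, 'yaw z',np.degrees(np.arctan2(R[1,2],R[0,2])))
for sx,sy in((40,33),(40,-33),(-40,33)): 
    q=p+R@np.array([.048,-sy/1e3,-(sx+30)/1e3]); print(sx,sy,q,proj('side',q))
cv2.imwrite('pics/s3.png',cv2.resize(s[210:340,160:320,::-1],(800,650)[:2],interpolation=cv2.INTER_CUBIC)[:600])
```

```text
[0.58669936 0.27473423 0.14823816] [[-0.0001, -0.1263, 0.992], [-0.0001, 0.992, 0.1263], [-1.0, -0.0001, -0.0001]] [ 2.57480985e-01  6.57506473e-01  1.20747962e+00 -9.61148869e-05
  1.27671549e+00 -1.43993427e+00] 0.015796806608469736
tray frame TCP -0.067052522120138 0.00149790949388064 yaw z 7.256326262348958
40 33 [0.52142423 0.23315134 0.10024836] (np.float64(240.1208868209566), np.float64(267.69305557300163))
40 -33 [0.51308787 0.29862274 0.1002414 ] (np.float64(244.21421133246182), np.float64(294.433039616717))
-40 33 [0.60078351 0.24325601 0.10024068] (np.float64(203.02248576154165), np.float64(272.91620454627076))
```

View pics/s3.png

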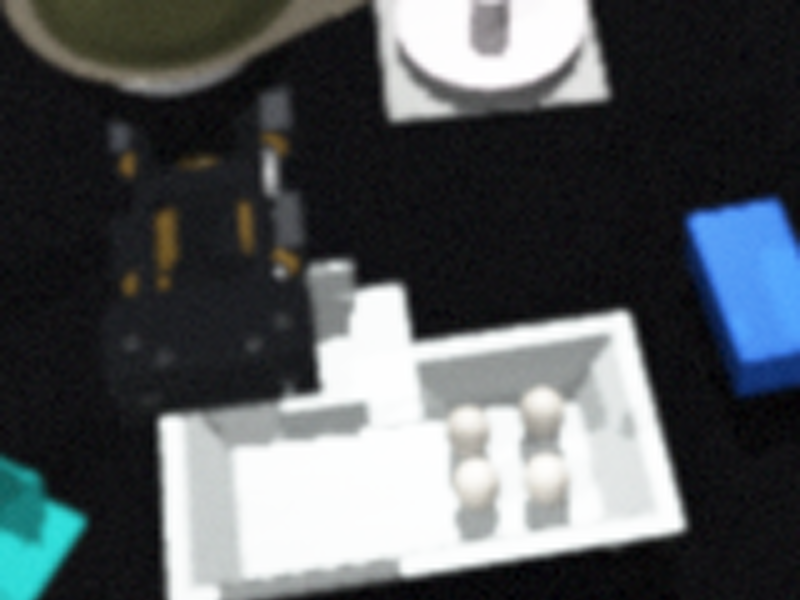

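The side view shows the scoop level over the tray. Its lip corners are at (405,285) and (420,420), where predicted. The balls are at (468,430), (477,483), (541,410) and (546,477).

Run:
```python
from h import *
a=np.radians(7.3); ax=np.array([np.cos(a),np.sin(a),0]); n=np.array([-ax[1],ax[0],0]); c=np.array([.520,.2677,0])
def f(u,v,z): q=world('side',160+u/5,210+v/5,z=z)-c; return np.round([-q@ax*1e3,-q@n*1e3],1)
print('floor -x end',f(235,445,.003),f(240,575,.003))
print('rim inner/outer',[f(*p,.025) for p in((627,312),(686,528),(162,415))])
print('balls',[f(*p,.014) for p in((468,430),(477,483),(541,410),(546,477))])
```

```text
floor -x end [-79.6  29.4] [-81.4 -34.7]
rim inner/outer [array([110.6,  55.8]), array([111.9, -56.4]), array([-109.9,   37. ])]
balls [array([27.2, 12.7]), array([ 27.1, -14.3]), array([62.1, 17.3]), array([ 58.1, -16.5])]
```

Request:
step_arm(
  motion=[
    [[0, 0.0015, -0.004], [0, 0, 0]],
    [[0.03, 0, 0], [0, 0, 0]],
    [[0.03, 0, 0], [0, 0, 0]],
    [[0.02, 0, 0], [0, 0, 0]],
    [[0.01, 0, 0], [0, 0, 0]],
    [[0.004, 0, 0], [0, 0, 0]],
    [[0, 0, 0], [0, 0, 0]],
    [[0, 0, 0], [0, 0, 0]],
  ],
)

```text
t: 14.3
ee_pos: [0.5825, 0.2769, 0.055]
tool_rot: [[0.001, -0.128, 0.992], [0.0, 0.992, 0.128], [-1.0, 0.0, 0.001]]
force: [0.2, 0.3, -1.5]
grip_width: 0.0161
```

Request:
step_arm(
  motion=[
    [[0.002, 0, 0], [0, 0, 0]],
    [[0.0015, 0, 0], [0, 0, 0]],
    [[0, 0, 0], [0, 0, 0]],
    [[0, 0, 0], [0, 0, 0]],
  ],
)

```text
t: 14.8
ee_pos: [0.5824, 0.2768, 0.0511]
tool_rot: [[0.001, -0.128, 0.992], [0.0, 0.992, 0.128], [-1.0, -0.0, 0.001]]
force: [-0.3, -1.4, 2.9]
grip_width: 0.0156
```

Request:
step_arm(
  motion=[
    [[-0.0005, 0, -0.008], [0, 0, 0]],
    [[0, 0, -0.008], [0, 0, 0]],
    [[0, 0, -0.008], [0, 0, 0]],
    [[0, 0, -0.008], [0, 0, 0]],
    [[0, 0, -0.008], [0, 0, 0]],
    [[0, 0, -0.006], [0, 0, 0]],
    [[0, 0, -0.004], [0, 0, 0]],
    [[0, 0, 0], [0, 0, 0]],
  ],
)

```text
t: 15.8
ee_pos: [0.5323, 0.2704, 0.0511]
tool_rot: [[-0.0, -0.128, 0.992], [-0.0, 0.992, 0.128], [-1.0, -0.0, -0.0]]
force: [-0.3, -0.2, -1.3]
grip_width: 0.0154
```

Run:
```python
from h import *
s,_=grab('side'); o=ctrl.observe(); print(o['ee_pos'],o['force'],o['joint_positions'])
cv2.imwrite('pics/s4.png',cv2.resize(s[240:330,180:310,::-1],(780,540),interpolation=cv2.INTER_CUBIC))
```

```text
[0.53249359 0.27044257 0.05116416] [ 0.09325097  0.78570024 -1.70958661] [ 2.73940534e-01  6.67979696e-01  1.47120175e+00  2.12450913e-05
  1.00266928e+00 -1.42510110e+00]
```

View pics/s4.png

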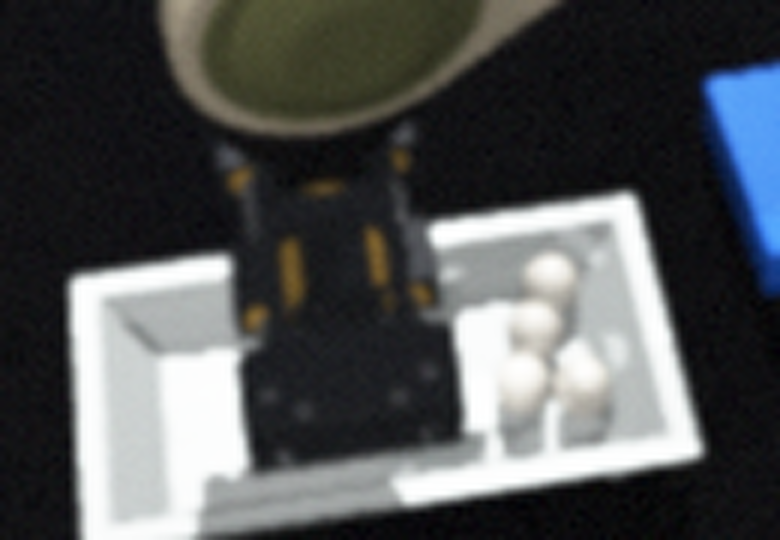

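The balls have been pushed ahead of the lip and are now at about (550,277), (535,327), (525,380) and (583,380), still on the floor. I'll drive on to the end wall.

Request:
step_arm(
  motion=[
    [[0, 0, -0.008], [0, 0, 0]],
    [[0, 0, -0.008], [0, 0, 0]],
    [[0, 0, -0.005], [0, 0, 0]],
    [[0, 0, -0.001], [0, 0, 0]],
    [[0, 0, 0], [0, 0, 0]],
    [[0, 0, 0], [0, 0, 0]],
  ],
)

```text
t: 16.6
ee_pos: [0.5108, 0.2676, 0.0511]
tool_rot: [[-0.0, -0.128, 0.992], [-0.0, 0.992, 0.128], [-1.0, -0.0, -0.0]]
force: [-0.5, -1.2, -2.7]
grip_width: 0.0157
```

Run:
```python
from h import *
s,_=grab('side'); o=ctrl.observe(); print(o['ee_pos'],o['force'],o['joint_positions'])
cv2.imwrite('pics/s5.png',cv2.resize(s[250:330,220:310,::-1],(675,600),interpolation=cv2.INTER_CUBIC))
```

```text
[0.5107869  0.26762248 0.05113897] [-0.36830371  0.38208423 -0.90241655] [ 2.79542411e-01  6.30843331e-01  1.54020999e+00 -1.69921767e-06
  9.70773946e-01 -1.41946753e+00]
```

View pics/s5.png

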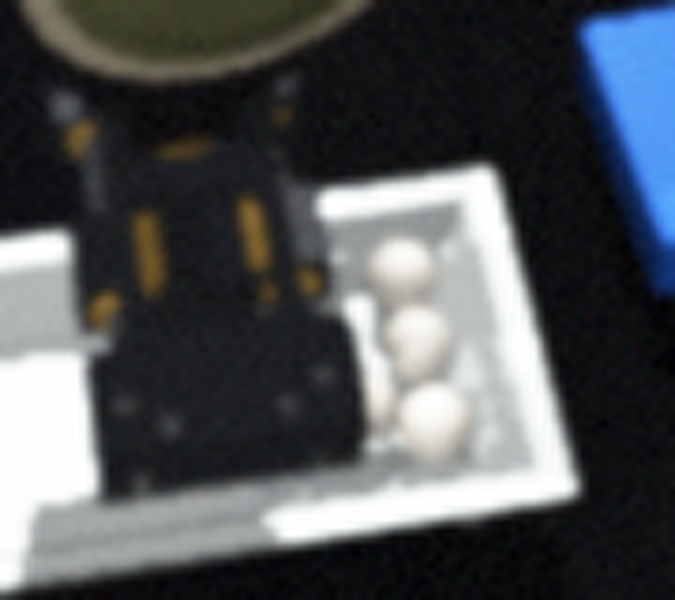

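Three balls are in the front row on the lip at (402,268), (418,338) and (437,420). One is already further in, at about (375,395). I'll tilt the lip up about the rear edge so they roll in.

Request:
step_arm(
  motion=[
    [[-0.001, 0, 0.0048], [0, 0.1, 0]],
    [[-0.0008, 0, 0.0048], [0, 0.1, 0]],
    [[-0.0008, 0, 0.0048], [0, 0.1, 0]],
    [[-0.0008, 0, 0.0048], [0, 0.1, 0]],
    [[0, 0, 0], [0, 0, 0]],
    [[0, 0, 0], [0, 0, 0]],
  ],
)

```text
t: 17.4
ee_pos: [0.5297, 0.2701, 0.0516]
tool_rot: [[-0.385, -0.128, 0.914], [-0.05, 0.992, 0.118], [-0.922, -0.0, -0.388]]
force: [-0.6, 0.9, -2.5]
grip_width: 0.0154
```

Run:
```python
from h import *
s,_=grab('side'); o=ctrl.observe(); print(o['ee_pos'],o['force'],o['joint_positions'])
cv2.imwrite('pics/s6.png',cv2.resize(s[250:330,220:310,::-1],(675,600),interpolation=cv2.INTER_CUBIC))
```

```text
[0.52955363 0.27020804 0.05178081] [-0.72458747  0.74611959 -0.59009477] [ 0.25419808  0.86402079  1.15110581  0.04872445  1.52216773 -1.45716946]
```

View pics/s6.png

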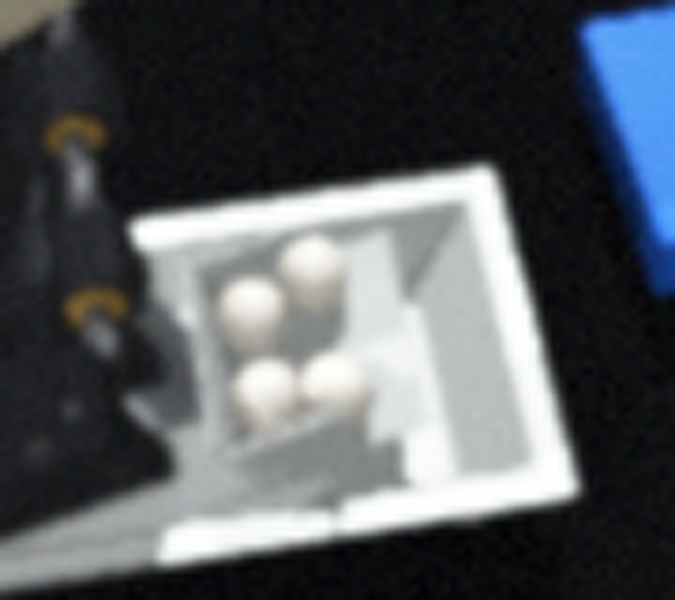

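All four balls are in the pan behind the lip, at (250,313), (313,268), (265,385) and (333,382). I'll fit the arm's geometry to the logged joints so I can choose a reachable pouring direction at the jar.

```bash
cat > kin.py <<'E'
import numpy as np
np.set_printoptions(precision=4,suppress=True,linewidth=150)
S=[([1.0626,.3134,1.4983,1.3310],[.1474,.5037,.2382]),([-.1993,.6052,1.2383,1.2994],[.6324,-.0091,.1697]),([-.1990,.7359,1.3526,1.0534],[.6314,-.0087,.0481]),
([.2575,.6575,1.2075,1.2767],[.5867,.2747,.1482]),([.2739,.6680,1.4712,1.0027],[.5325,.2704,.0512]),([.2795,.6308,1.5402,.9708],[.5108,.2676,.0511])]
A=[];b=[];off=[]
for q,p in S:
    c,s=np.cos(q[0]),np.sin(q[0]); r=c*p[0]+s*p[1]; off.append(-s*p[0]+c*p[1]); t=q[1]+q[2]
    A+= [[1,0,np.sin(q[1]),np.sin(t),np.cos(t)],[0,1,np.cos(q[1]),np.cos(t),-np.sin(t)]]; b+=[r,p[2]]
X,res,_,sv=np.linalg.lstsq(np.array(A),np.array(b),rcond=None); off=np.mean(off)
# F sample gives L3: j4~0
R=np.array([[-.385,-.128,.914],[-.05,.992,.118],[-.922,0,-.388]]);p=np.array([.5296,.2702,.0518]);q=[.2542,.8640,1.1511]
t=q[1]+q[2]; r=X[0]+X[2]*np.sin(q[1])+X[3]*np.sin(t)+X[4]*np.cos(t); zc=X[1]+X[2]*np.cos(q[1])+X[3]*np.cos(t)-X[4]*np.sin(t)
c,s=np.cos(q[0]),np.sin(q[0]); w=np.array([c*r-s*off,s*r+c*off,zc])  # = W - L3 ez
d=p-w; k=R[:,0]+np.array([0,0,1]); L3=d@k/(k@k)
h=X[1]+L3
if __name__=='__main__': print(X,off,L3,'resid',np.abs(np.array(A)@X-b).max(),sv,d-L3*k)
def ik(p,R):
    W=p-L3*R[:,0]; rho=np.hypot(W[0],W[1]); 
    r=np.sqrt(max(rho**2-off**2,0)); q1=np.arctan2(W[1],W[0])-np.arctan2(off,r)
    L2=np.hypot(X[3],X[4]); g=np.arctan2(X[4],X[3]); dr,dz=r-X[0],W[2]-h; D=np.hypot(dr,dz)
    cs=(D*D-X[2]**2-L2**2)/(2*X[2]*L2)
    if abs(cs)>1: return None,D-X[2]-L2
    e=np.arccos(cs); q3=e-g; q2=np.arctan2(dr,dz)-np.arctan2(L2*np.sin(e),X[2]+L2*np.cos(e)); t=q2+q3
    f=np.array([np.sin(t)*np.cos(q1),np.sin(t)*np.sin(q1),np.cos(t)]); v=np.array([np.cos(t)*np.cos(q1),np.cos(t)*np.sin(q1),-np.sin(t)]); u=np.cross(f,v)
    x=R[:,0]; q5=np.arccos(np.clip(x@f,-1,1)); q4=np.arctan2(x@u,x@v)
    return np.array([q1,q2,q3,q4,q5]),0
def pose(lip,dirdeg,th,fx=.070,fz=.048):
    a=np.radians(dirdeg); H=np.array([np.cos(a),np.sin(a),0]); Z=np.array([0,0,1.]); sx=H*np.cos(th)+Z*np.sin(th); sz=Z*np.cos(th)-H*np.sin(th)
    R=np.stack([-sz,-np.cross(sz,sx),-sx],1); return lip-fx*sx+fz*sz,R
E
python3 kin.py
python3 - <<'E'
from kin import *
J=np.array([.567,-.2987,0])
for a in (152,130,107,85,62,40,-30):
    H=np.array([np.cos(np.radians(a)),np.sin(np.radians(a)),0]); print(a)
    for th in(.39,0,-.4,-.8,-1.0): print('  ',th,*ik(*pose(J-.02*H+[0,0,.07],a,th)))
E
```

```text
[-0.0001 -0.0472  0.4392  0.3972  0.0387] 0.11628708207003828 0.24752102449229121 resid 0.0001403022058904524 [4.2292 3.4545 0.2595 0.2581 0.2147] [0.     0.0001 0.0002]
152
   0.39 [-0.625   1.4142 -0.0608 -0.0628  2.174 ] 0
   0 [-0.6451  0.8825  0.8803  0.      1.3788] 0
   -0.4 [-0.6764  0.6042  1.3721  0.1041  0.7743] 0
   -0.8 [-0.7196  0.4478  1.7691  0.8797  0.2147] 0
   -1.0 [-0.7446  0.4325  1.9324  2.3297  0.2979] 0
130
   0.39 [-0.7163  1.2722  0.2336  0.0658  2.0207] 0
   0 [-0.6929  0.867   0.9095  0.      1.3651] 0
   -0.4 [-0.6569  0.6091  1.3638 -0.1187  0.7806] 0
   -0.8 [-0.6082  0.4722  1.7287 -0.8802  0.2457] 0
   -1.0 [-0.5808  0.4652  1.8754 -2.1908  0.3021] 0
107
   0.39 [-0.8097  1.1069  0.5689  0.1764  1.8143] 0
   0 [-0.7405  0.8219  0.9936  0.      1.3261] 0
   -0.4 [-0.6386  0.6236  1.3388 -0.306   0.8747] 0
   -0.8 [-0.512   0.5418  1.6104 -1.0302  0.6158] 0
   -1.0 [-0.4472  0.5558  1.7124 -1.4932  0.6701] 0
85
   0.39 [-0.8909  0.9487  0.8821  0.2672  1.5975] 0
   0 [-0.7787  0.7596  1.1081  0.      1.2738] 0
   -0.4 [-0.6258  0.6443  1.3029 -0.4034  1
[... 193 characters left out ...]
2429  0.      1.214 ] 0
   -0.4 [-0.6194  0.6698  1.2583 -0.4285  1.1922] 0
   -0.8 [-0.4431  0.7494  1.2368 -0.8336  1.3169] 0
   -1.0 [-0.3703  0.8194  1.2129 -1.0072  1.4186] 0
40
   0.39 [-0.9932  0.639   1.4677  0.432   1.123 ] 0
   0 [-0.8123  0.6132  1.368   0.      1.1604] 0
   -0.4 [-0.6205  0.6941  1.2152 -0.3964  1.3549] 0
   -0.8 [-0.4615  0.8599  1.0283 -0.7189  1.6258] 0
   -1.0 [-0.4009  0.9641  0.9278 -0.8692  1.7643] 0
-30
   0.39 [-0.7327  0.3681  1.9313  0.1765  0.4662] 0
   0 [-0.6912  0.491   1.5728 -0.      1.0778] 0
   -0.4 [-0.6607  0.7347  1.1425 -0.0535  1.6609] 0
   -0.8 [-0.6408  1.0711  0.6163 -0.1078  2.2479] 0
   -1.0 [-0.634   1.317   0.2119 -0.1817  2.6027] 0
```

The fit is good: 0.14 mm residual. Pouring with the lip at yaw 62° keeps all joints well inside their ranges. I'll lift with the lip tilted up, then yaw by -125°.

Request:
step_arm(
  motion=[
    [[-0.0138, 0, -0.0058], [0, 0, 0]],
    [[-0.0277, 0, -0.0116], [0, 0, 0]],
    [[-0.0369, 0, -0.0155], [0, 0, 0]],
    [[-0.0277, 0, -0.0116], [0, 0, 0]],
    [[-0.0184, 0, -0.0078], [0, 0, 0]],
    [[0, 0, 0], [0.08, 0, 0.0336]],
    [[0, 0, 0], [0.1551, 0, 0.0653]],
    [[0, 0, 0], [0.1551, 0, 0.0653]],
    [[0, 0, 0], [0.1551, 0, 0.0653]],
    [[0, 0, 0], [0.1551, 0, 0.0653]],
    [[0, 0, 0], [0.1551, 0, 0.0653]],
    [[0, 0, 0], [0.1551, 0, 0.0653]],
    [[0, 0, 0], [0.1551, 0, 0.0653]],
    [[0, 0, 0], [0.1551, 0, 0.0653]],
    [[0, 0, 0], [0.1551, 0, 0.0653]],
    [[0, 0, 0], [0.1551, 0, 0.0653]],
    [[0, 0, 0], [0.1551, 0, 0.0653]],
    [[0, 0, 0], [0.1551, 0, 0.0653]],
    [[0, 0, 0], [0.08, 0, 0.0336]],
    [[0, 0, 0], [0, 0, 0]],
  ],
)

```text
t: 19.95
ee_pos: [0.5296, 0.2704, 0.1879]
tool_rot: [[0.183, 0.881, -0.436], [0.342, -0.473, -0.812], [-0.922, -0.0, -0.388]]
force: [-0.4, -0.3, -2.0]
grip_width: 0.0159
```

Run:
```python
from h import *; from kin import *
s,_=grab('side'); o=ctrl.observe(); R=o['tool_rot'];p=o['ee_pos'];print(p,R,o['force'],o['joint_positions'],o['grip_width'])
d=-R[:,2]; print('lip yaw',np.degrees(np.arctan2(d[1],d[0])),'tilt',np.arcsin(d[2]))
u,v=map(int,proj('side',p)); y0=max(0,v-40);x0=max(0,u-60)
cv2.imwrite('pics/s7.png',cv2.resize(s[y0:y0+90,x0:x0+120,::-1],(720,540),interpolation=cv2.INTER_CUBIC))
a=62; H=np.array([np.cos(np.radians(a)),np.sin(np.radians(a)),0]);t,_=pose(np.array([.567,-.2987,.12])-.02*H,a,np.arcsin(d[2]))
print(t,'shift tool',R.T@((t-p)*[1,1,0]), 'down',R.T@[0,0,t[2]-p[2]])
```

```text
[0.5299 0.2703 0.1876] [[ 0.1827  0.8816 -0.4351]
 [ 0.3418 -0.4719 -0.8127]
 [-0.9218 -0.0003 -0.3876]] [ 0.2109 -0.3303 -1.9818] [0.1397 0.3661 1.6169 0.394  0.9537 0.4343] 0.0156925444526448
lip yaw 61.8344369459075 tilt 0.3980190048350603
[ 0.5186 -0.3898  0.1371] shift tool [-0.2277  0.3015  0.5413] down [0.0466 0.     0.0196]
```

View pics/s7.png

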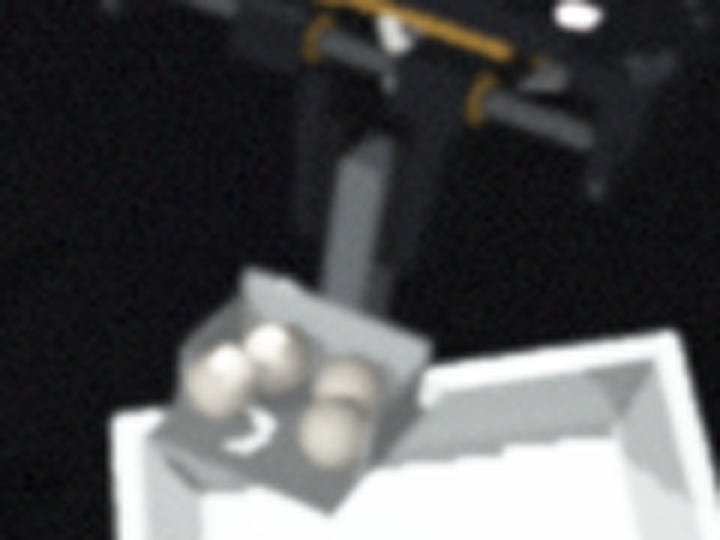

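All four balls are riding in the pan at (220,380), (275,357), (343,385) and (330,430), and the 2.0 N load matches the scoop plus four balls. I'll carry them to the jar.

Request:
step_arm(
  motion=[
    [[-0.0046, 0.006, 0.0108], [0, 0, 0]],
    [[-0.0091, 0.0121, 0.0217], [0, 0, 0]],
    [[-0.0114, 0.0151, 0.0271], [0, 0, 0]],
    [[-0.0114, 0.0151, 0.0271], [0, 0, 0]],
    [[-0.0114, 0.0151, 0.0271], [0, 0, 0]],
    [[-0.0114, 0.0151, 0.0271], [0, 0, 0]],
    [[-0.0114, 0.0151, 0.0271], [0, 0, 0]],
    [[-0.0114, 0.0151, 0.0271], [0, 0, 0]],
    [[-0.0114, 0.0151, 0.0271], [0, 0, 0]],
    [[-0.0114, 0.0151, 0.0271], [0, 0, 0]],
    [[-0.0114, 0.0151, 0.0271], [0, 0, 0]],
    [[-0.0114, 0.0151, 0.0271], [0, 0, 0]],
    [[-0.0114, 0.0151, 0.0271], [0, 0, 0]],
    [[-0.0114, 0.0151, 0.0271], [0, 0, 0]],
    [[-0.0114, 0.0151, 0.0271], [0, 0, 0]],
    [[-0.0114, 0.0151, 0.0271], [0, 0, 0]],
    [[-0.0114, 0.0151, 0.0271], [0, 0, 0]],
    [[-0.0114, 0.0151, 0.0271], [0, 0, 0]],
    [[-0.0114, 0.0151, 0.0271], [0, 0, 0]],
    [[-0.0091, 0.0121, 0.0217], [0, 0, 0]],
  ],
)

```text
t: 22.5
ee_pos: [0.5171, -0.3598, 0.1867]
tool_rot: [[0.183, 0.88, -0.437], [0.341, -0.474, -0.812], [-0.922, -0.001, -0.387]]
force: [0.4, -0.2, -2.6]
grip_width: 0.0156
```

Request:
step_arm(
  motion=[
    [[-0.0068, 0.0091, 0.0163], [0, 0, 0]],
    [[-0.0046, 0.006, 0.0108], [0, 0, 0]],
    [[0, 0, 0], [0, 0, 0]],
    [[0, 0, 0], [0, 0, 0]],
  ],
)

```text
t: 23.0
ee_pos: [0.5174, -0.3902, 0.1868]
tool_rot: [[0.182, 0.881, -0.437], [0.342, -0.474, -0.812], [-0.922, -0.001, -0.387]]
force: [0.5, 0.8, -2.5]
grip_width: 0.0159
```

Run:
```python
from h import *; from kin import *
from scipy.spatial.transform import Rotation as Ro
s,dd=grab('side'); t,_=grab('top'); o=ctrl.observe(); R=o['tool_rot'];p=o['ee_pos'];print(p,o['force'],o['joint_positions'],o['grip_width'])
d=-R[:,2]; a=np.degrees(np.arctan2(d[1],d[0])); th0=np.arcsin(d[2]); print('yaw',a,'tilt',th0)
H=np.array([np.cos(np.radians(a)),np.sin(np.radians(a)),0]); J=np.array([.567,-.2987,0])
# jar rim check in side picture: bright steel ellipse
for q in(J+[0,0,.055],J): print('jar proj',proj('side',q))
def at(lipz,back,th): return pose(J-back*H+[0,0,lipz],a,th)
def rel(A,B): 
    return np.round(A[1].T@(B[0]-A[0]),4).tolist(), np.round(Ro.from_matrix(A[1].T@B[1]).as_rotvec(),3).tolist()
cur=(p,R)
for w in [(.066,.022,th0),(.066,.022,0),(.064,.022,-.5),(.064,.02,-1.0)]:
    B=at(*w); print(w,rel(cur,B),ik(*B)[0]); cur=B
```

```text
[ 0.5175 -0.3901  0.187 ] [-0.0276 -0.2659 -2.1449] [-0.9626  0.6913  1.0972  0.3522  1.5436 -0.5128] 0.015933887054362047
yaw 61.71736710480825 tilt 0.3976360959717151
jar proj (np.float64(227.0475678459679), np.float64(141.8142225483685))
jar proj (np.float64(228.2032880270307), np.float64(155.12239256181198))
(0.066, 0.022, np.float64(0.3976360959717151)) ([0.0953, 0.0004, 0.0413], [0.0, -0.0, 0.001]) [-0.964   0.7931  1.1971  0.3613  1.3539]
(0.066, 0.022, 0) ([-0.0234, 0.0, -0.024], [-0.0, -0.398, -0.0]) [-0.8084  0.6884  1.2474  0.      1.2058]
(0.064, 0.022, -0.5) ([-0.0257, -0.0, -0.0316], [-0.0, -0.5, -0.0]) [-0.5759  0.6877  1.2616 -0.5379  1.2016]
(0.064, 0.02, -1.0) ([-0.0286, -0.0, -0.0333], [0.0, -0.5, 0.0]) [-0.3705  0.8288  1.2123 -1.0066  1.4174]
```

Request:
step_arm(
  motion=[
    [[0.015, 0, 0.006], [0, 0, 0]],
    [[0.025, 0, 0.0105], [0, 0, 0]],
    [[0.02, 0, 0.0084], [0, 0, 0]],
    [[-0.0068, 0, -0.0051], [0, -0.1, 0]],
    [[-0.0068, 0, -0.0051], [0, -0.1, 0]],
    [[-0.0068, 0, -0.0051], [0, -0.1, 0]],
    [[0.015, 0, 0.0015], [0, 0, 0]],
    [[0.015, 0, 0.0015], [0, 0, 0]],
    [[0.01, 0, 0.001], [0, 0, 0]],
    [[0, 0, 0], [0, 0, 0]],
    [[0, 0, 0], [0, 0, 0]],
  ],
)

```text
t: 24.48
ee_pos: [0.5214, -0.3834, 0.1057]
tool_rot: [[0.046, 0.88, -0.472], [0.086, -0.475, -0.876], [-0.995, -0.001, -0.098]]
force: [0.8, 0.3, -2.2]
grip_width: 0.0159
```

Run:
```python
from h import *; from kin import *
s,dd=grab('side'); o=ctrl.observe(); R=o['tool_rot'];p=o['ee_pos'];print(p,o['force'],o['grip_width'])
d=-R[:,2]; lip=p+R@[.048,0,-.070]; J=np.array([.567,-.2987,0]); H=d*[1,1,0];H/=np.linalg.norm(H)
print('tilt',np.arcsin(d[2]),'lip z',lip[2],'behind',(J-lip)@H,'lateral',np.cross(H,J-lip)[2], [proj('side',q) for q in (lip,J+[0,0,.055])])
cv2.imwrite('pics/s8.png',cv2.resize(s[105:185,175:285,::-1],(770,560),interpolation=cv2.INTER_CUBIC))
```

```text
[ 0.5215 -0.3833  0.1059] [ 0.0664 -1.1083 -2.5156] 0.015610222663314728
tilt 0.09745247473014144 lip z 0.06496412913303731 behind 0.021731785575984482 lateral 9.118677204475109e-05 [(np.float64(230.06586737063634), np.float64(135.87252445237831)), (np.float64(227.0475678459679), np.float64(141.8142225483685))]
```

View pics/s8.png

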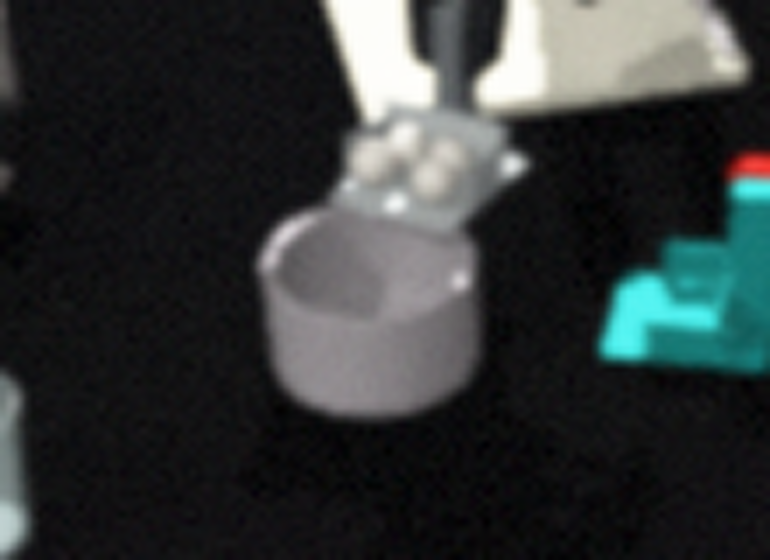

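The jar mouth is centred at (370,258) and the lip, at about (395,215), sits over its near third, as predicted. All four balls are still in the pan. I'll tip slowly about the lip.

Request:
step_arm(
  motion=[
    [[-0.0034, 0, -0.0025], [0, -0.05, 0]],
    [[-0.0034, 0, -0.0025], [0, -0.05, 0]],
    [[-0.0034, 0, -0.0025], [0, -0.05, 0]],
    [[-0.0034, 0, -0.0025], [0, -0.05, 0]],
    [[-0.0034, 0, -0.0025], [0, -0.05, 0]],
    [[-0.0034, 0, -0.0025], [0, -0.05, 0]],
    [[-0.0034, 0, -0.0025], [0, -0.05, 0]],
    [[-0.0034, 0, -0.0025], [0, -0.05, 0]],
    [[-0.0068, 0, -0.0051], [0, -0.1, 0]],
    [[-0.0068, 0, -0.0051], [0, -0.1, 0]],
    [[-0.0068, 0, -0.0051], [0, -0.1, 0]],
    [[-0.0068, 0, -0.0051], [0, -0.1, 0]],
    [[-0.0068, 0, -0.0051], [0, -0.1, 0]],
    [[-0.0068, 0, -0.0051], [0, -0.1, 0]],
    [[0, 0, 0], [0, 0, 0]],
    [[0, 0, 0], [0, 0, 0]],
    [[0, 0, 0], [0, 0, 0]],
  ],
)

```text
t: 26.65
ee_pos: [0.5538, -0.3233, 0.1501]
tool_rot: [[-0.373, 0.88, -0.295], [-0.69, -0.475, -0.546], [-0.621, 0.0, 0.784]]
force: [-0.4, -0.4, -1.6]
grip_width: 0.0156
```

Run:
```python
from h import *; from kin import *
s,dd=grab('side'); t,_=grab('top');o=ctrl.observe(); R=o['tool_rot'];p=o['ee_pos'];print(p,o['force'],o['grip_width'])
d=-R[:,2]; print('tilt',np.arcsin(d[2]),'lip',p+R@[.048,0,-.070]); print('up in tool',R.T@[0,0,1],'H in tool',R.T@[.474,.880,0])
# image code check for balls in the jar: whitish warm blobs
for n,z in(('side',.017),('top',.017)):
    im=dict(side=s,top=t)[n]; u,v=map(int,proj(n,[.567,-.2987,.03])); q=im[v-22:v+22,u-22:u+22].astype(int); m=((q[...,0]>170)&(q[...,0]-q[...,2]>5)).astype(np.uint8)
    k,_,st,c=cv2.connectedComponentsWithStats(m); print(n,[(st[i,4],np.round(c[i]+[u-22,v-22],1).tolist()) for i in range(1,k) if st[i,4]>3])
```

```text
[ 0.5538 -0.3231  0.1498] [-0.5514 -1.2309 -1.5275] 0.015597115988722102
tilt -0.901684940359345 lip [ 0.5565 -0.318   0.0651]
up in tool [-0.6203 -0.0004  0.7844] H in tool [-0.784  -0.0009 -0.62  ]
side [(np.int32(43), [228.8, 146.2])]
top [(np.int32(12), [352.5, 193.5])]
```

Request:
step_arm(
  motion=[
    [[-0.0186, 0, 0.0235], [0, 0, 0]],
    [[-0.031, 0, 0.0392], [0, 0, 0]],
    [[0, 0, 0], [0, 0.1, 0]],
    [[0, 0, 0], [0, 0.1, 0]],
    [[0, 0, 0], [0, 0.1, 0]],
    [[0, 0, 0], [0, 0.1, 0]],
    [[0, 0, 0], [0, 0.1, 0]],
    [[0, 0, 0], [0, 0.1, 0]],
    [[0, 0, 0], [0, 0.1, 0]],
    [[0, 0, 0], [0, 0.1, 0]],
    [[0, 0, 0], [0, 0.1017, 0]],
    [[0, -0.0101, -0.0392], [0, 0, 0]],
    [[0, -0.0101, -0.0392], [0, 0, 0]],
    [[0, -0.0101, -0.0392], [0, 0, 0]],
    [[0, -0.0101, -0.0392], [0, 0, 0]],
    [[0, -0.0101, -0.0392], [0, 0, 0]],
    [[0, -0.0101, -0.0392], [0, 0, 0]],
    [[0, -0.0101, -0.0392], [0, 0, 0]],
    [[0, -0.0101, -0.0392], [0, 0, 0]],
    [[0, 0, 0], [0, 0, 0]],
  ],
)

```text
t: 29.25
ee_pos: [0.6319, -0.006, 0.2293]
tool_rot: [[-0.001, 0.882, -0.471], [0.0, -0.471, -0.882], [-1.0, -0.001, 0.0]]
force: [-0.1, -0.5, -1.4]
grip_width: 0.0158
```

Request:
step_arm(
  motion=[
    [[0.04, 0, 0], [0, 0, 0]],
    [[0.05, 0, 0], [0, 0, 0]],
    [[0.05, 0, 0], [0, 0, 0]],
    [[0.03, 0, 0], [0, 0, 0]],
    [[0, 0, 0], [0, 0, 0]],
    [[0, 0, 0], [0, 0, 0]],
  ],
)

```text
t: 30.0
ee_pos: [0.6323, -0.0089, 0.0609]
tool_rot: [[0.001, 0.88, -0.475], [-0.001, -0.475, -0.88], [-1.0, 0.001, 0.0]]
force: [0.2, 0.8, 0.7]
grip_width: 0.0159
```

Run:
```python
from h import *
s,dd=grab('side'); t,_=grab('top');o=ctrl.observe(); R=o['tool_rot'];p=o['ee_pos'];print(p,R,o['force'],o['grip_width'])
A=cv2.resize(s[120:170,190:265,::-1],(600,400),interpolation=cv2.INTER_CUBIC)
B=cv2.resize(t[160:220,320:380,::-1],(200,200)); C=cv2.resize(s[170:245,150:225,::-1],(200,200))
cv2.imwrite('pics/s9.png',np.hstack([A,np.vstack([B,C])]))
```

```text
[ 0.63233003 -0.00858002  0.06104032] [[ 1.56773901e-03  8.80309573e-01 -4.74397090e-01]
 [-7.13513308e-04 -4.74396567e-01 -8.80310961e-01]
 [-9.99998517e-01  1.71858647e-03 -1.15617409e-04]] [ 0.29518822  0.07934864 -0.78725809] 0.01571693063441573
```

View pics/s9.png

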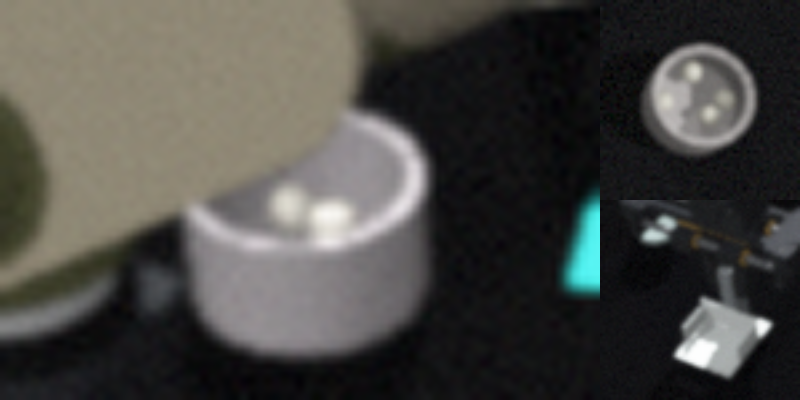

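The top inset shows all four balls inside the jar at (665,100), (693,72), (724,98) and (709,114), and the scoop is empty. I'll set it down.

Request:
step_arm(
  motion=[
    [[0.006, 0, 0], [0, 0, 0]],
    [[0.004, 0, 0], [0, 0, 0]],
    [[0.0025, 0, 0], [0, 0, 0]],
    [[0.0008, 0, 0], [0, 0, 0]],
    [[0, 0, 0], [0, 0, 0]],
    [[0, 0, 0], [0, 0, 0]],
  ],
)

```text
t: 30.85
ee_pos: [0.6313, -0.008, 0.048]
tool_rot: [[-0.002, 0.881, -0.474], [-0.0, -0.474, -0.881], [-1.0, -0.001, 0.001]]
force: [-10.1, 1.2, 18.8]
grip_width: 0.0157
```

Request:
step_arm(
  motion=[
    [[-0.0008, 0, 0], [0, 0, 0]],
    [[0, 0, 0], [0, 0, 0]],
  ],
)

```text
t: 31.1
ee_pos: [0.6313, -0.008, 0.048]
tool_rot: [[-0.002, 0.881, -0.474], [-0.0, -0.474, -0.881], [-1.0, -0.001, 0.001]]
force: [-7.5, 0.8, 11.6]
grip_width: 0.016
```

Request:
step_arm(
  motion=[
    [[0, 0, 0], [0, 0, 0]],
    [[0, 0, 0], [0, 0, 0]],
    [[0, 0, 0], [0, 0, 0]],
    [[-0.02, 0, 0], [0, 0, 0]],
    [[-0.04, 0, 0], [0, 0, 0]],
    [[-0.06, 0, 0], [0, 0, 0]],
    [[-0.03, 0, -0.01], [0, 0, 0]],
    [[0, 0, 0], [0, 0, 0]],
    [[0, 0, 0], [0, 0, 0]],
  ],
  hand=0.06,
)

```text
t: 32.22
ee_pos: [0.6358, 0.0007, 0.1948]
tool_rot: [[-0.004, 0.88, -0.474], [0.0, -0.474, -0.88], [-1.0, -0.004, 0.002]]
force: [-0.7, 0.3, -0.4]
grip_width: 0.06
```

Run:
```python
from h import *
s,d=grab('side'); t,_=grab('top'); o=ctrl.observe(); print(o['ee_pos'],o['force'],o['grip_width'],o['t'])
s0=cv2.resize(cv2.imread('pics/side0.png'),(512,384))[:,:,::-1]
# scoop: compare expected corners with picture; handle top, and difference to the start image for bystanders
def med(z0,u,v): return np.round(s[v-1:v+2,u-1:u+2].mean((0,1))).tolist()
g=s.min(2); m=np.zeros(g.shape,np.uint8); m[195:250,170:222]=(g[195:250,170:222]>90)*255
c=max(cv2.findContours(m,0,1)[0],key=cv2.contourArea); h=cv2.convexHull(c)[:,0]
e=[h[i] for i in(h[:,0].argmin(),h[:,0].argmax(),h[:,1].argmin(),h[:,1].argmax())]; print('scoop extremes px',e)
print('world z=1mm: L,R,bottom',[world('side',*e[i],z=.001).round(4).tolist() for i in(0,1,3)],'handle top',world('side',*e[2],z=.082).round(4))
P=np.array([.6313,-.008]); a=np.radians(61.7); H=np.array([np.cos(a),np.sin(a)]);N=np.array([-H[1],H[0]])
print('expected',[np.round(P+x*H+y*N,4).tolist() for x,y in((.07,-.033),(-.01,.033),(-.01,-.033),(.07,.033))])
q=world('side',*e[1],z=.001)
for n,p in dict(lid=[.478,-.009,.039],knobtop=[.478,-.009,.039]).items(): print(n,proj('side',p))
```

```text
[6.35789875e-01 5.68982210e-04 1.94707952e-01] [-0.05041882  0.45718808  0.50416814] 0.060175809463899416 32.325
scoop extremes px [array([178, 231], dtype=int32), array([214, 219], dtype=int32), array([190, 210], dtype=int32), array([198, 239], dtype=int32)]
world z=1mm: L,R,bottom [[0.6963, 0.036, 0.001], [0.5998, -0.0042, 0.001], [0.639, 0.0667, 0.001]] handle top [0.6519 0.0363 0.082 ]
expected [[0.6935, 0.038], [0.5975, -0.0012], [0.6556, -0.0324], [0.6354, 0.0693]]
lid (np.float64(256.93741789661567), np.float64(206.88878522525738))
knobtop (np.float64(256.93741789661567), np.float64(206.88878522525738))
```

```bash
python3 -c "
from rig import ctrl; print(ctrl.sign_off())"
```

```text
the job is handed in; nothing more can be done
None
```

The job is done and handed in at about 32 s of robot time. The lid is off, all four balls are in the jar, and the scoop is back on the bench.

- **Lid:** it went onto the mat's centre, knob up. The picture after release showed it flat. I did not look at it again before handing in.
- **Balls:** I scooped all four in one pass along the tray and tipped them into the jar slowly. The last top view shows four balls inside the jar, and the scoop empty.
- **Jar:** it shows where I first measured it.
- **Scoop:** I set it down where it started and let go. The corners measured in the side image match a flat scoop on the bench to within about 4 mm. The image code's "handle top" reading did not match, because it picked up the rim of the pan instead of the handle, so I ignored it.
- **Contact forces:** setting the scoop down pressed it with about 19 N. I tried backing off before release, and about 12 N remained when the fingers opened. Both are well below the limits.
- **Bystanders:** I did not measure them again. The arm's paths were planned to pass above or clear of them.

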